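# Raise a ratchet stake three clicks and hang a cup on it

## Task

Take the round steel head of the ratchet stake and draw it straight up until its catch has clicked exactly three times, then ease it back down onto that third notch without letting it drop or forcing it, and let go. Then pick up the plain copper cup that stands mouth down (no handle, no lid) and set it gently over the head, still mouth down and upright, so that its bottom rests on the head. Leave everything else where it stands.

Things in the scene. Friction and masses are not known exactly. Their poses are not given: they have to be found in the camera images.
- column: Steel ratchet column of the stake, slides straight up and down in the stand. Origin: centre of the flat top of its round head, z up. Head: disc 36 mm across, 24 mm high, gripped by its sides; below it a 22 mm square shaft. At the start it is all the way down, head top 158 mm above the table. It weighs 0.45 to 0.75 kg, drag about 1 N.
- head_mid (a point): Centre of the column's head, 12 mm below its top. The underside of the head starts 24 mm above the stand's housing. The column may not move faster than 0.2 m/s (let go above its notch, it drops) nor be pushed down on the pawl with over 35 N.
- shaft (a point): Centre of the column's shaft where it leaves the housing at the start, 48 mm below the head's top, moving with the column. Lower on the shaft, inside, are five ratchet teeth 12 mm apart, all below the pawl at the start. The first click comes after about 16 to 43 mm of rise, different each time, its height is not given; each next click is 12 mm higher.
- mouth (a point): Fixed: centre of the housing's top, 110 mm above the table. Before each click the pull grows by 4 to 7 N over some 8 mm of rise as the tooth pushes the spring pawl aside, then falls back within 3 mm. The pawl is fully in 1 to 2 mm above where the pull began to fall; from there the column goes down 1 to 4 mm until the notch sits on the pawl, which then carries it.
- stand: Fixed stand: dark wooden foot 130 x 110 x 14 mm, square steel housing 44 x 44 mm, top 110 mm above the table. Origin: centre of the foot's underside, below the column. Its +x side carries a clamp block with the pawl; the pawl's tail with a black ball reaches 75 mm from the stand's axis, under 90 mm high, and dips about 6 mm at each click.
- cup: Plain copper cup standing mouth down on the table, 60 mm outer diameter, 58 mm high, wall 3 mm, bottom (now on top, closed and flat) 4 mm thick, 0.13 to 0.2 kg. Origin: centre of the mouth, that is of the lower rim; z up. When it hangs seated on the head its mouth is 54 mm below the head's top.
- caddy: Bystander: closed round tea caddy, brass with wider steel lid, 66 mm diameter, 78 mm high. Origin under its centre. May stand in any of the three places of cup, caddy and mug.
- mug: Bystander: open copper mug with a handle, mouth up, 60 mm diameter, 64 mm high. Origin under its centre. May stand in any of the three places.
- canister: Bystander: tall brass canister, 88 mm diameter, 165 mm high.
- squat: Bystander: squat closed brass canister, 90 mm diameter, 75 mm high.
- kettle: Bystander: tall copper kettle with spout and wooden handle, 205 mm high.
- hammer: Bystander: hammer lying on the table.
- vase: Bystander: small dark vase with a twig on a white saucer, 110 mm wide.
There are look-alikes about, which are no part of the job. What is shaped like the stand but blue is not meant.

How it is judged:
By the outcome, as a careful person would: the job done as asked, in the order asked, and still so for the second after the job is handed in, with the robot touching nothing.
It also fails if it takes over 72 s, if anything falls off the work surface, if the arm or the gripper's body presses on something with over 40 N, if the wrist force passes 120 N, or if a joint passes its speed limit or range.

## Robot

A 6-joint arm with a two-finger parallel gripper is mounted at the origin on the work surface. World frame = base frame: x ahead of the robot, y to its left, z up, the work surface at z = 0. Lengths are in m, angles in rad, forces in N, time in s.
With the tool pointing down it reaches from about 0.275 to 0.875 m from the base axis. Payload 12.5 kg.
Tool frame: the origin (TCP) lies at the centre of the arm's flange, where the gripper is bolted on; the fingertips stand 173 mm ahead of it and the grasp point (between the pads) lies ctrl.tcp_to_grasp ahead of it (ctrl.tcp_to_grasp is the distance from the TCP to the grasp point, in m); z points along the fingers, y is the direction in which the jaws open and shut (so a half turn about z gives the same grasp; the last joint's range is limited). The gripper opens to 85 mm and grips with 20 to 120 N. Pads are 22 mm wide; open, the fingers measure 114 mm over their backs; the gripper's body (76 mm by 85 mm) begins 54 mm behind the grasp point. The pads swing forward as they close: fully open they stand 13 mm farther back than shut.
Start: joints at [1.136, 0.351, 1.652, -0, 1.139, -0.085], TCP at [0.188, 0.517, 0.405] pointing down, gripper open.
Joint ranges: [-2.75, 2.75], [-0.79, 2.1], [0.01, 2.65], [-1.57, 4.71], [0.07, 3.14], [-2.87, 2.87]. Speed limits (rad/s): [2.22, 2.22, 2.79, 3.14, 3.14, 3.14].

## Interface

Orientations are given as a unit quaternion [x, y, z, w].
In Python, from workcell import ctrl gives the robot as it stands.
- The arm moves only by the shell command python3 -m crank 'ROWS'. ROWS is JSON, a list of rows, each an object of numbers: "grip": the opening, from 0 (shut) to 1 (fully open); "dx", "dy", "dz": the shift along the tool's x, y, z in m; "wx", "wy", "wz": the turn, a rotation vector about the tool's x, y, z in degrees. A call has 1 to 5 rows; each row is the pose to reach, as a shift and turn from the pose commanded when the call began, along the tool's axes at that moment; what a row does not reach only later rows make up. A row lasts 1/8 s, in which the tool goes at most 62.5 mm and 10.7 degrees, less where a joint would pass 70% of its speed; a pose out of reach is approached as far as the arm can. A call with a gripper value outside its range is refused whole. The fingers move at their own pace and stop on an object; the grip force is fixed at half the most. Time passes only in rows, so rows that repeat a pose let the fingers close. It gives the time, the measured TCP pose, the force and the opening at its end, in the units of the state.
- ctrl.observe(): the state, without advancing time (a new reading comes with each control period).
- ctrl.snapshot(name): name is "scene" or "side" or "wrist"; returns a dict with "image" (400x640x3 uint8, red, green, blue), "fx", "fy", "cx", "cy" (pixels), "eye" and "orientation" of the camera in the world. Camera axes: x right, y up, looking along -z (the intrinsics and any distortion apply to the point x, -y, -z); pixel columns grow to the right and rows downward; lengths in m; the calibration is good to about 2 mm. The wrist camera is an equidistant fisheye: a pixel r from the principal point sees the ray r / f radians off the axis. A picture is of the moment at which its call begins. There is no depth.
- ctrl.sign_off(): hands the job in, once; it reports no verdict.
Trained networks look in a picture, given as the dict that the camera call returned (one of the last four; its "shot" number tells which), for a name from the list of things; names that differ only in an ending like _2 or _b are one class to them, and where a whole thing is asked for, a point or a joint stands for the part that bears it (a point fixed in the world has none). Each returns a list of dicts, best first, with "confidence" (0 to 1); they miss things now and then, are a little off and sometimes report something else, mostly with a low value. They report only what shows in the picture. A call takes as long as a camera call. They do not tell look-alikes from the thing itself.
- ctrl.boxes_of(picture, target): "bbox" ([centre column, centre row, width, height] in pixels, round what is visible of it).
The state is a dict: "time": time; "joints": joint angles; "joint_velocities": joint speeds; "joint_torque": joint torques, N m; "eef_pos": TCP position; "tool_rot": TCP orientation; "wrist_force": force on the tool from outside, world axes, zero at the start; "moment": the same for the moment, N m; "gripper_width": finger opening in m.
Only numpy, scipy, OpenCV 4.12 (cv2) and the standard library are available. Lean on these libraries where they do the work, as an engineer would, in place of code of your own. Each camera call takes 0.05 s, during which the arm holds its last target. There are 200 camera calls.

## Working session

There is one attempt and no reset: what is moved stays moved. The work goes in short steps, Python scripts to look and compute and a shell command to move; the robot and the scene stay as the last step left them, time stands still between calls to the robot, and variables do not carry over. Pictures are saved under pics/ and viewed, about 8 in all and at most 12, crops included, and the job is handed in when it is done.

```bash
mkdir -p pics; ls; cat > h.py <<'E'
import numpy as np,cv2
from scipy.spatial.transform import Rotation as R
from workcell import ctrl
def ray(p,u,v):
    x=(u-p['cx'])/p['fx'];y=(v-p['cy'])/p['fy']
    if p.get('fish'):
        r=np.hypot(x,y); s=np.sin(r)/r if r>1e-9 else 1; d=np.array([x*s,-y*s,-np.cos(r)])
    else: d=np.array([x,-y,-1.])
    d=R.from_quat(p['orientation']).apply(d); return np.array(p['eye']),d/np.linalg.norm(d)
def atz(p,u,v,z):
    e,d=ray(p,u,v); return e+d*(z-e[2])/d[2]
def proj(p,P):
    c=R.from_quat(p['orientation']).inv().apply(np.array(P)-np.array(p['eye']))
    x,y,z=c[0],-c[1],-c[2]
    if p.get('fish'):
        r=np.hypot(x,y);t=np.arctan2(r,z);x,y=x/r*t,y/r*t
    else: x,y=x/z,y/z
    return p['cx']+p['fx']*x,p['cy']+p['fy']*y
def snap(n):
    p=ctrl.snapshot(n); p['fish']=n=='wrist'; return p
def save(p,f): cv2.imwrite(f,cv2.cvtColor(np.ascontiguousarray(p['image']),cv2.COLOR_RGB2BGR))
E
python3 - <<'E'
from h import *
import json
print(ctrl.tcp_to_grasp, ctrl.observe())
for n in('scene','side','wrist'):
    p=snap(n); save(p,f'pics/{n}0.png')
    print(n,{k:v for k,v in p.items() if k!='image'})
    for t in('column','cup','stand','caddy','mug','kettle','canister'):
        print(t,[(round(b['confidence'],2),np.round(b['bbox']).tolist()) for b in ctrl.boxes_of(p,t)[:4]])
E
```

```text
pics
0.1547 {'time': 0.0, 'joints': array([ 1.13639774e+00,  3.51236150e-01,  1.65242903e+00, -2.12625274e-05,
        1.13906850e+00, -8.46062764e-02]), 'joint_velocities': array([ 8.57972673e-04,  6.83531063e-04, -2.40896834e-03,  9.69995786e-05,
        1.21125765e-04,  4.81804392e-04]), 'joint_torque': array([ 8.28967168e-04, -5.06114423e+01, -2.91394383e+01, -7.66705602e-05,
        4.60423616e-03, -6.52701061e-06]), 'eef_pos': array([0.1884134 , 0.5165848 , 0.40415647]), 'tool_rot': array([ 1.74001464e-01,  9.84745228e-01, -5.53892205e-04, -1.37064543e-04]), 'wrist_force': array([-0.4502866 ,  0.14013544, -0.22061916]), 'moment': array([-0.01224442, -0.00667729,  0.04853591]), 'gripper_width': 0.08520630777612068}
scene {'fx': 500.1095756795205, 'fy': 500.1095756795205, 'cx': 318.5236313276609, 'cy': 193.770670647347, 'eye': array([1.68346492, 0.50975309, 1.11642088]), 'orientation': array([0.24311292, 0.36204098, 0.73911214, 0.51335727]), 'shot': 1, 'fish': False}
column [(0.74, [346.0, 195.0, 13.0, 20.0]), (0.69, [422.0, 156.0, 9.0, 19.0]), (0.59, [399.0, 255.0, 55.0, 68.0]),
[... 1088 characters left out ...]
.27, [277.0, 164.0, 29.0, 48.0])]
mug [(0.65, [362.0, 302.0, 24.0, 38.0])]
kettle [(0.65, [328.0, 155.0, 43.0, 53.0])]
canister [(0.92, [410.0, 213.0, 33.0, 50.0]), (0.52, [277.0, 165.0, 29.0, 53.0])]
wrist {'fx': 309.70691628693146, 'fy': 309.70691628693146, 'cx': 321.2267571377953, 'cy': 203.2413854176988, 'eye': array([0.1130807 , 0.54573108, 0.37422602]), 'orientation': array([-0.12926307, -0.09064407,  0.56636049,  0.80889462]), 'shot': 3, 'fish': True}
column [(0.67, [126.0, 257.0, 48.0, 47.0])]
cup []
stand [(0.89, [20.0, 317.0, 40.0, 62.0]), (0.82, [169.0, 218.0, 131.0, 126.0]), (0.79, [181.0, 382.0, 34.0, 36.0])]
caddy []
mug [(0.88, [70.0, 386.0, 29.0, 28.0])]
kettle []
canister []
```

```bash
python3 - <<'E'
import cv2,numpy as np
a=cv2.imread('pics/scene0.png')[100:320,200:470];b=cv2.imread('pics/side0.png')[130:390,180:450]
a=cv2.resize(a,(400,326),interpolation=3);a=cv2.copyMakeBorder(a,0,59,0,0,0)
b=cv2.resize(b,(400,385),interpolation=3)
cv2.imwrite('pics/v1.png',np.hstack([a,b]))
E
```

```text
(no output)
```

View pics/v1.png

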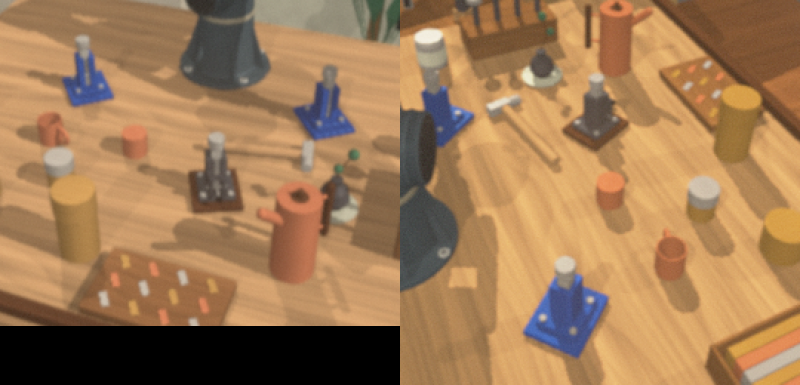

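View pics/wrist0.png

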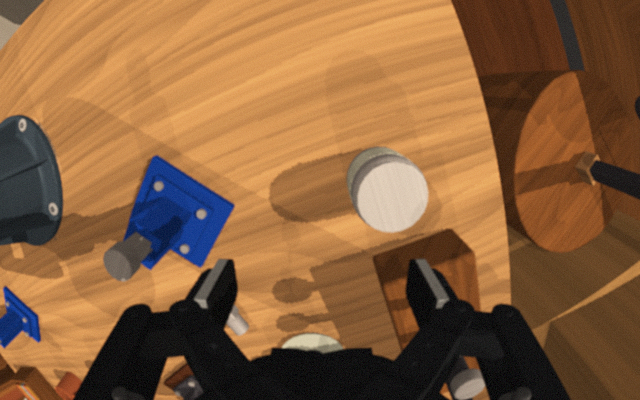

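The true stand has the brown foot: head near scene (346,190), side (314,186). The plain cup is at scene (292,196), side (321,262). The blue stands, mug and caddy are the decoys.

```bash
python3 - <<'E'
from h import *
s=snap('scene');d=snap('side')
def tri(u,v):
    A=[];b=[]
    for p,q in((s,u),(d,v)):
        e,r=ray(p,*q);M=np.eye(3)-np.outer(r,r);A.append(M);b.append(M@e)
    x=np.linalg.lstsq(np.vstack(A),np.hstack(b),rcond=None)[0]
    return x,[np.round(np.subtract(proj(p,x),q),1) for p,q in((s,u),(d,v))]
print('head',tri((346,194),(314,184)))
print('cup',tri((292,196),(321,262)))
print('mug',tri((236,186),(362,302)));print('caddy',tri((239,212),(385,266)))
print('kettle',tri((398,256),(328,155)))
for p,n,c in((s,'sc',(346,215)),(d,'sd',(314,205))):
    c=p['image'][c[1]-42:c[1]+38,c[0]-50:c[0]+50];globals()[n]=cv2.resize(np.ascontiguousarray(c),(400,320),interpolation=2)
cv2.imwrite('pics/v2.png',np.hstack([sc,sd])[:,:,::-1])
E
```

```text
head (array([0.51702579, 0.14415122, 0.14967059]), [array([-0.5,  0.3]), array([-0.5, -0.3])])
cup (array([ 0.43544952, -0.08091649,  0.0192211 ]), [array([-0.7,  0.4]), array([-0.8, -0.5])])
mug (array([ 0.46777198, -0.28257336,  0.03535552]), [array([-0.5,  0.2]), array([-0.6, -0.3])])
caddy (array([ 0.5984933 , -0.19980768,  0.04243464]), [array([-0.3,  0.1]), array([-0.3, -0.2])])
kettle (array([0.67716679, 0.35192586, 0.10134072]), [array([-0.7,  0.5]), array([-0.5, -0.4])])
```

View pics/v2.png

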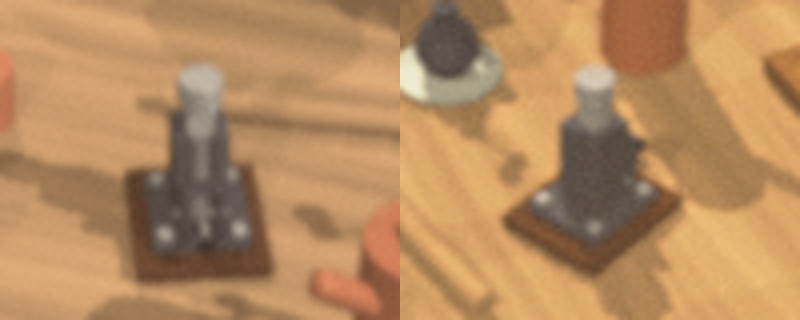

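```bash
cat >> h.py <<'E'
def delta(target, yaw=None):
    """shift (tool axes) to TCP target, from present pose"""
    o=ctrl.observe(); r=R.from_quat(o['tool_rot'])
    return np.round(r.inv().apply(np.array(target)-o['eef_pos']),4)
E
python3 - <<'E'
from h import *
s=snap('scene');d=snap('side')
print(atz(s,346.2,192,.158),atz(d,313,181.7,.158))
f=[atz(s,296+u/4,173+v/4,z)[:2] for u,v,z in((136,278,0),(270,270,0),(252,165,.014),(126,172,.014))]
print(np.round(f,3),np.mean(f,0)); 
f2=[atz(d,264+u/4,163+v/4,.014)[:2] for u,v in((105,217),(190,270),(282,198))];print(np.round(f2,3))
print(delta([.515,.143,.40]))
E
```

```text
[0.51516559 0.1456922  0.158     ] [0.51530052 0.1450078  0.158     ]
[[0.589 0.119]
 [0.544 0.217]
 [0.441 0.17 ]
 [0.485 0.073]] [0.51481208 0.14484891]
[[0.434 0.16 ]
 [0.474 0.066]
 [0.59  0.117]]
[-0.4348 -0.2391  0.0047]
```

```bash
python3 -m crank '[{"grip":1,"dx":-0.045,"dy":-0.025},{"grip":1,"dx":-0.095,"dy":-0.052},{"grip":1,"dx":-0.145,"dy":-0.08},{"grip":1,"dx":-0.195,"dy":-0.107},{"grip":1,"dx":-0.245,"dy":-0.135}]'; python3 -m crank '[{"grip":1,"dx":-0.05,"dy":-0.027},{"grip":1,"dx":-0.1,"dy":-0.055},{"grip":1,"dx":-0.15,"dy":-0.082},{"grip":1,"dx":-0.189,"dy":-0.102},{"grip":1,"dx":-0.189,"dy":-0.102}]'
python3 - <<'E'
from h import *
p=snap('wrist');save(p,'pics/w1.png');print(ctrl.observe()['eef_pos'],ctrl.observe()['wrist_force'],ctrl.observe()['joints'])
print(proj(p,[.515,.145,.158]),delta([.515,.145,.3]))
for t in('column','cup'):
    for b in ctrl.boxes_of(p,t)[:3]: print(t,b)
E
```

```text
[0.18844713 0.51667772 0.40469513] [0.57834021 0.15956767 0.22806295] [ 1.13640922e+00  3.50671000e-01  1.65182711e+00  5.40415622e-06
  1.13913780e+00 -8.46040337e-02]
(np.float64(180.02073977686152), np.float64(452.23734973794603)) [-0.4342 -0.2373  0.1047]
column {'bbox': [127.2, 258.4, 45.2, 47.9], 'confidence': 0.77}$[0]: bad value
$[0]: bad value
```

View pics/w1.png

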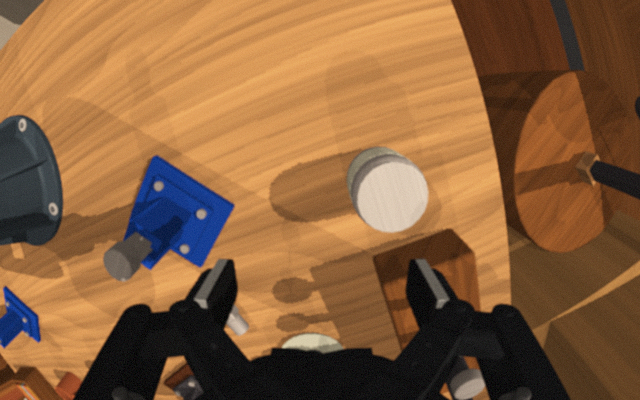

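The row was refused, probably because it needs all its keys. The picture is unchanged from the start.

```bash
python3 -m crank '[{"grip":1.0,"dx":-0.045,"dy":-0.025,"dz":0.0,"wx":0.0,"wy":0.0,"wz":0.0}]' || python3 -m crank '[{"grip":0.99,"dx":-0.045,"dy":-0.025}]'
```

```text
time: 1.68
eef_pos: [0.2215, 0.4785, 0.4046]
tool_rot: [0.172, 0.985, 0.0, -0.0]
wrist_force: [1.6, -0.4, 0.3]
gripper_width: 0.0854
```

```bash
python3 -m crank '[{"grip":1.0,"dx":-0.05,"dy":-0.027,"dz":0,"wx":0,"wy":0,"wz":0},{"grip":1.0,"dx":-0.1,"dy":-0.054,"dz":0,"wx":0,"wy":0,"wz":0},{"grip":1.0,"dx":-0.15,"dy":-0.081,"dz":0,"wx":0,"wy":0,"wz":0},{"grip":1.0,"dx":-0.2,"dy":-0.108,"dz":0,"wx":0,"wy":0,"wz":0},{"grip":1.0,"dx":-0.25,"dy":-0.135,"dz":0,"wx":0,"wy":0,"wz":0}]'; python3 -m crank '[{"grip":1.0,"dx":-0.05,"dy":-0.027,"dz":0,"wx":0,"wy":0,"wz":0},{"grip":1.0,"dx":-0.1,"dy":-0.054,"dz":0,"wx":0,"wy":0,"wz":0},{"grip":1.0,"dx":-0.139,"dy":-0.077,"dz":0,"wx":0,"wy":0,"wz":0},{"grip":1.0,"dx":-0.139,"dy":-0.077,"dz":0,"wx":0,"wy":0,"wz":0},{"grip":1.0,"dx":-0.139,"dy":-0.077,"dz":0,"wx":0,"wy":0,"wz":0}]'
python3 - <<'E'
from h import *
p=snap('wrist');save(p,'pics/w2.png');o=ctrl.observe();print(o)
print(proj(p,[.515,.145,.158]),proj(p,[.515,.145,.110]),delta([.515,.145,.3]))
for t in('column','cup'):
    for b in ctrl.boxes_of(p,t)[:3]: print(t,b)
E
```

```text
time: 2.3
eef_pos: [0.4118, 0.2637, 0.4049]
tool_rot: [0.174, 0.985, 0.0, 0.0]
wrist_force: [1.0, 1.2, -0.2]
gripper_width: 0.0851
time: 2.92
eef_pos: [0.5147, 0.1455, 0.4046]
tool_rot: [0.174, 0.985, -0.0, -0.0]
wrist_force: [-0.1, 0.1, 0.2]
gripper_width: 0.0854
{'time': 2.975, 'joints': array([ 1.89313129e-01,  3.23231917e-01,  1.69104583e+00,  2.14829138e-04,
        1.12762892e+00, -1.03239530e+00]), 'joint_velocities': array([ 1.01035083e-02, -4.61502226e-03,  6.15116134e-04, -2.20057384e-05,
       -1.84248385e-03, -2.74516239e-03]), 'joint_torque': array([-1.00822896e+00, -4.83905554e+01, -2.91279459e+01, -2.77148676e-02,
       -1.03112261e-02, -4.55004018e-03]), 'eef_pos': array([0.51446659, 0.14593971, 0.40464762]), 'tool_rot': array([ 1.73704408e-01,  9.84797819e-01,  3.48024839e-05, -1.81259443e-04]), 'wrist_force': array([0.81840637, 0.1365952 , 0.31656186]), 'moment': array([ 9.10681828e-05, -1.46489753e-02,  8.99314497e-03]), 'gripper_width': 0.0852130609087543}
(np.float64(318.62747043468755), np.float64(216.59889106628927)) (np.float64(319.0470005665793), np.float64(197.65243282954003)) [-0.0009 -0.0007  0.1046]
column {'bbox': [317.2, 206.6, 47.1, 57.7], 'confidence': 0.73}
cup {'bbox': [138.3, 186.2, 62.8, 59.1], 'confidence': 0.79}
```

View pics/w2.png

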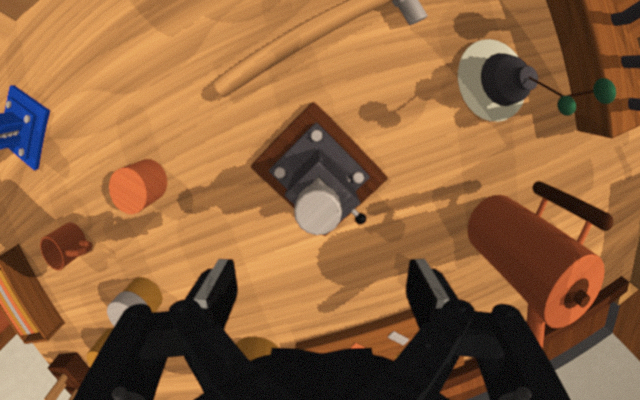

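```bash
python3 - <<'E'
from h import *
p=snap('wrist')
g=cv2.cvtColor(p['image'],cv2.COLOR_RGB2GRAY)
print(g[176:246:2,320].tolist())
print(g[212,286:354:2].tolist())
a=np.linspace(0,6.28,64)
q=np.array([proj(p,[.515+.018*np.cos(t),.145+.018*np.sin(t),.158]) for t in a]);print(q.min(0),q.max(0))
q=np.array([proj(p,[.435+.03*np.cos(t),-.081+.03*np.sin(t),z]) for t in a for z in(0,.058)]);print(q.min(0),q.max(0))
E
```

```text
[60, 58, 99, 124, 115, 102, 107, 113, 166, 176, 171, 172, 173, 176, 175, 177, 179, 176, 177, 178, 175, 175, 172, 172, 172, 174, 182, 179, 175, 158, 184, 183, 180, 179, 178]
[122, 116, 123, 110, 123, 164, 171, 172, 175, 171, 174, 176, 173, 174, 172, 178, 180, 177, 174, 175, 170, 172, 170, 171, 175, 172, 184, 161, 77, 62, 64, 68, 86, 141]
[293.90429328 193.77424962] [341.99227564 238.80974636]
[105.73707995 155.06078871] [164.62058304 210.6400603 ]
```

```bash
python3 -m crank '[{"grip":1,"dx":0,"dy":-0.0003,"dz":0.035,"wx":0,"wy":0,"wz":0},{"grip":1,"dx":0,"dy":-0.0003,"dz":0.07,"wx":0,"wy":0,"wz":0},{"grip":1,"dx":0,"dy":-0.0003,"dz":0.095,"wx":0,"wy":0,"wz":0},{"grip":1,"dx":0,"dy":-0.0003,"dz":0.106,"wx":0,"wy":0,"wz":0},{"grip":1,"dx":0,"dy":-0.0003,"dz":0.106,"wx":0,"wy":0,"wz":0}]'
python3 -m crank '[{"grip":0.55,"dx":0,"dy":0,"dz":0,"wx":0,"wy":0,"wz":0},{"grip":0.42,"dx":0,"dy":0,"dz":0,"wx":0,"wy":0,"wz":0},{"grip":0.2,"dx":0,"dy":0,"dz":0,"wx":0,"wy":0,"wz":0},{"grip":0,"dx":0,"dy":0,"dz":0,"wx":0,"wy":0,"wz":0},{"grip":0,"dx":0,"dy":0,"dz":0,"wx":0,"wy":0,"wz":0}]'
python3 -m crank '[{"grip":0,"dx":0,"dy":0,"dz":0,"wx":0,"wy":0,"wz":0},{"grip":0,"dx":0,"dy":0,"dz":0,"wx":0,"wy":0,"wz":0},{"grip":0,"dx":0,"dy":0,"dz":0,"wx":0,"wy":0,"wz":0}]'
python3 - <<'E'
from h import *
d=snap('side');c=d['image'][150:230,264:364];save(d,'pics/s1.png')
w=snap('wrist')
cv2.imwrite('pics/v3.png',np.hstack([cv2.resize(np.ascontiguousarray(c),(400,320),interpolation=2),cv2.resize(w['image'][120:376,160:480],(400,320))])[:,:,::-1])
E
```

```text
time: 3.75
eef_pos: [0.5148, 0.1453, 0.2987]
tool_rot: [0.174, 0.985, -0.0, -0.0]
wrist_force: [-0.7, 0.1, 0.4]
gripper_width: 0.0851
time: 4.38
eef_pos: [0.5146, 0.1435, 0.2999]
tool_rot: [0.174, 0.985, -0.002, -0.0]
wrist_force: [-8.5, -18.7, 17.8]
gripper_width: 0.034
time: 4.75
eef_pos: [0.5146, 0.1435, 0.2999]
tool_rot: [0.174, 0.985, -0.002, -0.0]
wrist_force: [-8.8, -18.1, 17.7]
gripper_width: 0.0342
```

View pics/v3.png

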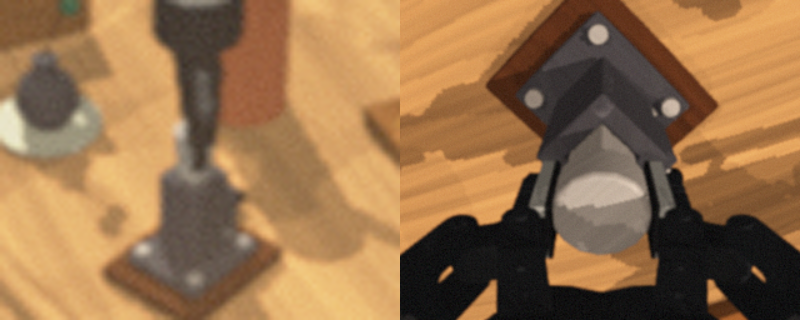

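The head sits between the pads, gripped slightly off-centre, which leaves side load. I'll relieve that, then lift in 2 mm steps and log the force.

```bash

python3 -m crank '[{"grip":0,"dx":0,"dy":-0.001,"dz":-0.0006,"wx":0,"wy":0,"wz":0},{"grip":0,"dx":0,"dy":-0.0018,"dz":-0.0012,"wx":0,"wy":0,"wz":0},{"grip":0,"dx":0,"dy":-0.0018,"dz":-0.0012,"wx":0,"wy":0,"wz":0}]'
f(){ grep -E 'eef|force|width' | tr '\n' ' '; echo; }
for i in 1 2; do :; done
python3 -m crank '[{"grip":0,"dx":0,"dy":0,"dz":-0.002,"wx":0,"wy":0,"wz":0}]' | f
python3 -m crank '[{"grip":0,"dx":0,"dy":0,"dz":-0.002,"wx":0,"wy":0,"wz":0}]' | f
python3 -m crank '[{"grip":0,"dx":0,"dy":0,"dz":-0.002,"wx":0,"wy":0,"wz":0}]' | f
python3 -m crank '[{"grip":0,"dx":0,"dy":0,"dz":-0.002,"wx":0,"wy":0,"wz":0}]' | f
python3 -m crank '[{"grip":0,"dx":0,"dy":0,"dz":-0.002,"wx":0,"wy":0,"wz":0}]' | f
python3 -m crank '[{"grip":0,"dx":0,"dy":0,"dz":-0.002,"wx":0,"wy":0,"wz":0}]' | f
```

```text
time: 5.22
eef_pos: [0.5142, 0.1429, 0.3001]
tool_rot: [0.174, 0.985, -0.001, 0.0]
wrist_force: [-0.4, -6.4, 1.8]
gripper_width: 0.0344
eef_pos: [0.5143, 0.1429, 0.3015] wrist_force: [2.9, -6.2, -6.1] gripper_width: 0.0341 
eef_pos: [0.5143, 0.1429, 0.3035] wrist_force: [2.7, -6.0, -6.5] gripper_width: 0.0341 
eef_pos: [0.5143, 0.1429, 0.3055] wrist_force: [2.8, -5.4, -6.4] gripper_width: 0.0342 
eef_pos: [0.5143, 0.143, 0.3073] wrist_force: [3.7, -5.8, -11.0] gripper_width: 0.0341 
eef_pos: [0.5143, 0.1429, 0.3091] wrist_force: [5.1, -6.1, -12.0] gripper_width: 0.0341 
eef_pos: [0.5143, 0.1429, 0.311] wrist_force: [6.4, -5.3, -13.0] gripper_width: 0.0343
```

```bash

f(){ grep -E 'eef|force|width' | tr '\n' ' '; echo; }
python3 -m crank '[{"grip":0,"dx":0,"dy":0,"dz":-0.002,"wx":0,"wy":0,"wz":0}]' | f
python3 -m crank '[{"grip":0,"dx":0,"dy":0,"dz":-0.002,"wx":0,"wy":0,"wz":0}]' | f
python3 -m crank '[{"grip":0,"dx":0,"dy":0,"dz":-0.002,"wx":0,"wy":0,"wz":0}]' | f
python3 -m crank '[{"grip":0,"dx":0,"dy":0,"dz":-0.002,"wx":0,"wy":0,"wz":0}]' | f
```

```text
eef_pos: [0.5143, 0.1429, 0.3129] wrist_force: [6.7, -5.0, -15.1] gripper_width: 0.0341 
eef_pos: [0.5143, 0.1429, 0.315] wrist_force: [4.9, -4.3, -8.4] gripper_width: 0.0343 
eef_pos: [0.5143, 0.143, 0.3174] wrist_force: [2.3, -5.0, -5.8] gripper_width: 0.034 
eef_pos: [0.5143, 0.1429, 0.3193] wrist_force: [4.7, -5.8, -10.5] gripper_width: 0.0337
```

```bash

f(){ grep -E 'eef|force' | tr '\n' ' '; echo; }
s(){ python3 -c "
from h import *
p=snap('side');save(p,'pics/t$1.png')"; }
s 0
python3 -m crank '[{"grip":0,"dx":0,"dy":0,"dz":-0.002,"wx":0,"wy":0,"wz":0}]' | f
python3 -m crank '[{"grip":0,"dx":0,"dy":0,"dz":-0.002,"wx":0,"wy":0,"wz":0}]' | f
s 1
python3 -m crank '[{"grip":0,"dx":0,"dy":0,"dz":-0.002,"wx":0,"wy":0,"wz":0}]' | f
s 2
python3 -m crank '[{"grip":0,"dx":0,"dy":0,"dz":-0.0015,"wx":0,"wy":0,"wz":0}]' | f
python3 -m crank '[{"grip":0,"dx":0,"dy":0,"dz":-0.0015,"wx":0,"wy":0,"wz":0}]' | f
s 3
python3 -m crank '[{"grip":0,"dx":0,"dy":0,"dz":-0.0015,"wx":0,"wy":0,"wz":0}]' | f
python3 -m crank '[{"grip":0,"dx":0,"dy":0,"dz":-0.0015,"wx":0,"wy":0,"wz":0}]' | f
s 4
python3 - <<'E'
import cv2,numpy as np
L=[cv2.resize(cv2.imread(f'pics/{n}.png')[180:220,300:340],(133,133),interpolation=2) for n in('s1','t0','t1','t2','t3','t4')]
cv2.imwrite('pics/v4.png',np.hstack(L))
E
```

```text
eef_pos: [0.5143, 0.1429, 0.3211] wrist_force: [5.2, -4.9, -11.8] 
eef_pos: [0.5143, 0.1429, 0.3229] wrist_force: [5.1, -5.2, -13.2] 
eef_pos: [0.5143, 0.143, 0.3248] wrist_force: [7.0, -4.6, -14.2] 
eef_pos: [0.5143, 0.143, 0.3264] wrist_force: [4.8, -5.0, -9.9] 
eef_pos: [0.5143, 0.143, 0.3283] wrist_force: [2.5, -6.2, -3.6] 
eef_pos: [0.5143, 0.1429, 0.3299] wrist_force: [2.3, -5.5, -5.8] 
eef_pos: [0.5143, 0.1429, 0.3313] wrist_force: [5.0, -5.6, -10.1]
```

View pics/v4.png

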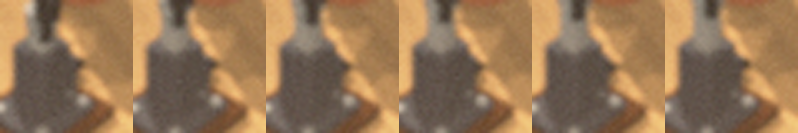

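Two matching force cycles, 12 mm apart, with falls at about 0.3133 and 0.3253. The third fall should start near 0.3373, so I'll stop around 0.340.

```bash

f(){ grep -E 'eef|force' | tr '\n' ' '; echo; }
python3 -m crank '[{"grip":0,"dx":0,"dy":0,"dz":-0.002,"wx":0,"wy":0,"wz":0}]' | f
python3 -m crank '[{"grip":0,"dx":0,"dy":0,"dz":-0.002,"wx":0,"wy":0,"wz":0}]' | f
python3 -m crank '[{"grip":0,"dx":0,"dy":0,"dz":-0.002,"wx":0,"wy":0,"wz":0}]' | f
python3 -m crank '[{"grip":0,"dx":0,"dy":0,"dz":-0.001,"wx":0,"wy":0,"wz":0}]' | f
python3 -m crank '[{"grip":0,"dx":0,"dy":0,"dz":-0.001,"wx":0,"wy":0,"wz":0}]' | f
```

```text
eef_pos: [0.5143, 0.1429, 0.333] wrist_force: [6.3, -5.0, -11.5] 
eef_pos: [0.5143, 0.1429, 0.3349] wrist_force: [5.7, -5.0, -12.8] 
eef_pos: [0.5143, 0.1429, 0.3368] wrist_force: [7.4, -4.4, -13.7] 
eef_pos: [0.5143, 0.1429, 0.3378] wrist_force: [6.0, -5.0, -10.9] 
eef_pos: [0.5143, 0.143, 0.3391] wrist_force: [2.9, -6.5, -7.3]
```

```bash

f(){ grep -E 'eef|force' | tr '\n' ' '; echo; }
python3 -m crank '[{"grip":0,"dx":0,"dy":0,"dz":-0.001,"wx":0,"wy":0,"wz":0},{"grip":0,"dx":0,"dy":0,"dz":-0.001,"wx":0,"wy":0,"wz":0}]' | f
python3 -m crank '[{"grip":0,"dx":0,"dy":0,"dz":0.0007,"wx":0,"wy":0,"wz":0}]' | f
python3 -m crank '[{"grip":0,"dx":0,"dy":0,"dz":0.0007,"wx":0,"wy":0,"wz":0}]' | f
python3 -m crank '[{"grip":0,"dx":0,"dy":0,"dz":0.0007,"wx":0,"wy":0,"wz":0}]' | f
```

```text
eef_pos: [0.5143, 0.1429, 0.3407] wrist_force: [1.6, -6.1, -4.7] 
eef_pos: [0.5143, 0.143, 0.3402] wrist_force: [-0.3, -6.1, 5.5] 
eef_pos: [0.5143, 0.143, 0.34] wrist_force: [-2.9, -6.9, 10.4] 
eef_pos: [0.5143, 0.143, 0.3399] wrist_force: [-6.6, -7.6, 17.0]
```

```bash

python3 -m crank '[{"grip":0,"dx":0,"dy":0,"dz":-0.0008,"wx":0,"wy":0,"wz":0},{"grip":0,"dx":0,"dy":0,"dz":-0.0016,"wx":0,"wy":0,"wz":0},{"grip":0,"dx":0,"dy":0,"dz":-0.0016,"wx":0,"wy":0,"wz":0}]'
python3 - <<'E'
from h import *
w=snap('wrist');d=snap('side');save(w,'pics/w3.png');save(d,'pics/s3.png')
a=cv2.imread('pics/v3.png')[:,400:]
b=cv2.resize(w['image'][120:376,160:480],(400,320))[:,:,::-1]
cv2.imwrite('pics/v5.png',np.vstack([np.hstack([a,b]),np.hstack([cv2.resize(cv2.imread(f'pics/{n}.png')[165:225,290:350],(280,280),interpolation=2) for n in('s1','s3')]+[np.zeros((280,240,3),np.uint8)])]))
E
```

```text
time: 9.22
eef_pos: [0.5142, 0.1429, 0.3403]
tool_rot: [0.174, 0.985, -0.001, 0.0]
wrist_force: [0.9, -6.8, 0.6]
gripper_width: 0.034
```

View pics/v5.png

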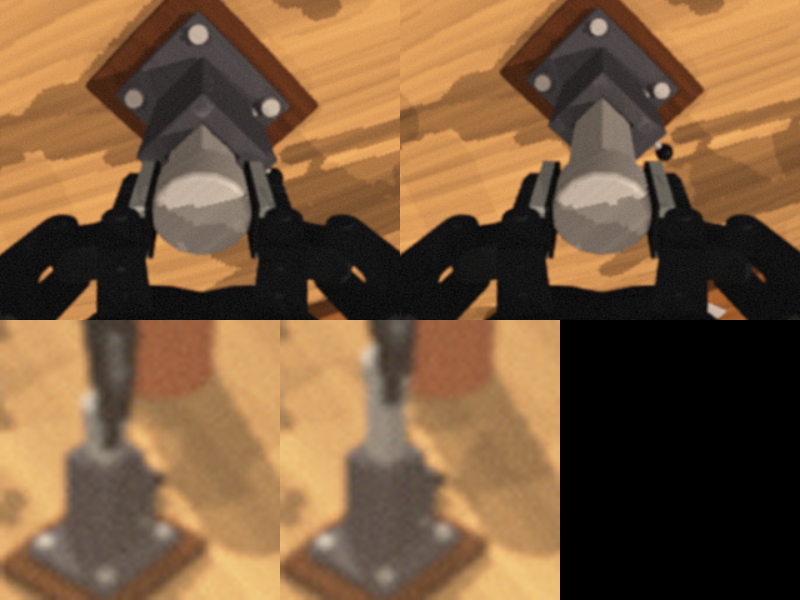

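The head hasn't slipped in the grip, and something carries it at 0.3403, a bit higher than I expected. I'll lift about 2 mm more, still well before a fourth click near 0.349, and ease down again to confirm the notch.

```bash

f(){ grep -E 'eef|force' | tr '\n' ' '; echo; }
python3 -m crank '[{"grip":0,"dx":0,"dy":0,"dz":-0.001,"wx":0,"wy":0,"wz":0}]' | f
python3 -m crank '[{"grip":0,"dx":0,"dy":0,"dz":-0.001,"wx":0,"wy":0,"wz":0}]' | f
python3 -m crank '[{"grip":0,"dx":0,"dy":0,"dz":-0.0007,"wx":0,"wy":0,"wz":0},{"grip":0,"dx":0,"dy":0,"dz":-0.0007,"wx":0,"wy":0,"wz":0}]' | f
python3 -m crank '[{"grip":0,"dx":0,"dy":0,"dz":0.0007,"wx":0,"wy":0,"wz":0}]' | f
python3 -m crank '[{"grip":0,"dx":0,"dy":0,"dz":0.0007,"wx":0,"wy":0,"wz":0}]' | f
python3 -m crank '[{"grip":0,"dx":0,"dy":0,"dz":0.0006,"wx":0,"wy":0,"wz":0}]' | f
python3 -m crank '[{"grip":0,"dx":0,"dy":0,"dz":0.0005,"wx":0,"wy":0,"wz":0}]' | f
python3 -m crank '[{"grip":0,"dx":0,"dy":0,"dz":0.0004,"wx":0,"wy":0,"wz":0}]' | f
```

```text
eef_pos: [0.5143, 0.1429, 0.341] wrist_force: [3.0, -5.1, -6.3] 
eef_pos: [0.5143, 0.1429, 0.3419] wrist_force: [3.1, -5.5, -5.9] 
eef_pos: [0.5143, 0.143, 0.3426] wrist_force: [2.8, -5.5, -5.1] 
eef_pos: [0.5143, 0.1429, 0.342] wrist_force: [2.7, -6.4, -3.6] 
eef_pos: [0.5143, 0.143, 0.3413] wrist_force: [1.9, -5.7, -4.7] 
eef_pos: [0.5143, 0.143, 0.3407] wrist_force: [2.3, -7.5, -4.3] 
eef_pos: [0.5143, 0.143, 0.3403] wrist_force: [0.8, -6.3, -0.7] 
eef_pos: [0.5143, 0.1429, 0.3403] wrist_force: [-1.2, -7.0, 2.6]
```

The stop repeats at 0.3403, so the notch carries the column. I'll release it, go up and move over the cup.

```bash

python3 -m crank '[{"grip":0,"dx":0,"dy":-0.0005,"dz":-0.0001,"wx":0,"wy":0,"wz":0},{"grip":0.5,"dx":0,"dy":-0.0005,"dz":-0.0001,"wx":0,"wy":0,"wz":0},{"grip":0.8,"dx":0,"dy":-0.0005,"dz":-0.0001,"wx":0,"wy":0,"wz":0},{"grip":1,"dx":0,"dy":-0.0005,"dz":-0.0001,"wx":0,"wy":0,"wz":0},{"grip":1,"dx":0,"dy":-0.0005,"dz":-0.0001,"wx":0,"wy":0,"wz":0}]'
python3 -m crank '[{"grip":1,"dx":0,"dy":0,"dz":0,"wx":0,"wy":0,"wz":0},{"grip":1,"dx":0,"dy":0,"dz":-0.02,"wx":0,"wy":0,"wz":0},{"grip":1,"dx":0,"dy":0,"dz":-0.05,"wx":0,"wy":0,"wz":0},{"grip":1,"dx":0,"dy":0,"dz":-0.09,"wx":0,"wy":0,"wz":0},{"grip":1,"dx":0,"dy":0,"dz":-0.09,"wx":0,"wy":0,"wz":0}]'
python3 - <<'E'
from h import *
w=snap('wrist');save(w,'pics/w4.png');w['image']
g=cv2.cvtColor(w['image'],cv2.COLOR_RGB2GRAY)
for z in(.158,.198):
  a=np.linspace(0,6.28,64)
  q=np.array([proj(w,[.514+.018*np.cos(t),.1445+.018*np.sin(t),z]) for t in a]);print(z,q.min(0),q.max(0))
print(ctrl.boxes_of(w,'column')[:2]); print(ctrl.boxes_of(w,'cup')[:2])
print(g[170:260:2,318].tolist())
print(g[212,276:364:2].tolist())
E
```

```text
time: 11.08
eef_pos: [0.514, 0.143, 0.3403]
tool_rot: [0.174, 0.985, 0.0, 0.0]
wrist_force: [-0.5, -0.2, -0.0]
gripper_width: 0.0852
time: 11.7
eef_pos: [0.5144, 0.143, 0.4331]
tool_rot: [0.174, 0.985, 0.001, 0.002]
wrist_force: [-0.3, -0.3, -0.2]
gripper_width: 0.0851
0.158 [298.40915369 180.3417564 ] [341.69554204 221.52676696]
0.198 [294.65695275 194.57754574] [345.37635675 241.8663535 ]
[{'bbox': [321.4, 205.4, 51.1, 70.7], 'confidence': 0.83}, {'bbox': [16.0, 131.9, 32.0, 11.8], 'confidence': 0.51}]
[{'bbox': [147.6, 178.1, 54.1, 55.9], 'confidence': 0.86}, {'bbox': [321.6, 206.2, 51.0, 73.0], 'confidence': 0.26}]
[78, 90, 87, 89, 88, 88, 90, 85, 100, 100, 98, 119, 167, 177, 175, 176, 170, 172, 177, 178, 176, 175, 177, 180, 181, 182, 174, 177, 174, 175, 175, 170, 174, 176, 170, 169, 167, 158, 141, 155, 133, 134, 147, 152, 158]
[165, 162, 165, 160, 158, 155, 154, 156, 164, 152, 132, 168, 170, 170, 172, 178, 169, 177, 179, 174, 173, 175, 178, 179, 180, 177, 175, 175, 174, 172, 176, 172, 176, 184, 166, 141, 155, 156, 151, 137, 68, 37, 47, 98]
```

```bash

python3 -m crank '[{"grip":1,"dx":0,"dy":-0.055,"dz":0,"wx":0,"wy":0,"wz":0},{"grip":1,"dx":0,"dy":-0.11,"dz":0,"wx":0,"wy":0,"wz":0},{"grip":1,"dx":-0.001,"dy":-0.165,"dz":0.02,"wx":0,"wy":0,"wz":0},{"grip":1,"dx":-0.002,"dy":-0.21,"dz":0.05,"wx":0,"wy":0,"wz":0},{"grip":1,"dx":-0.003,"dy":-0.237,"dz":0.09,"wx":0,"wy":0,"wz":0}]'
python3 -m crank '[{"grip":1,"dx":0,"dy":0,"dz":0.03,"wx":0,"wy":0,"wz":0},{"grip":1,"dx":0,"dy":0,"dz":0.06,"wx":0,"wy":0,"wz":0},{"grip":1,"dx":0,"dy":0,"dz":0.06,"wx":0,"wy":0,"wz":0}]'
python3 - <<'E'
from h import *
w=snap('wrist');save(w,'pics/w5.png');o=ctrl.observe();print(o['eef_pos'])
print(ctrl.boxes_of(w,'cup')[:2])
hsv=cv2.cvtColor(w['image'],cv2.COLOR_RGB2HSV)
m=((hsv[...,0]<11)&(hsv[...,1]>130)&(hsv[...,2]>60)).astype(np.uint8)
n,l,st,c=cv2.connectedComponentsWithStats(m)
for i in range(1,n):
    if st[i,4]>400: print(st[i],c[i])
a=np.linspace(0,6.28,64)
for z in(0,.058):
  q=np.array([proj(w,[.435+.03*np.cos(t),-.081+.03*np.sin(t),z]) for t in a]);print(z,q.min(0),q.max(0))
E
```

```text
time: 12.48
eef_pos: [0.4347, -0.0824, 0.3391]
tool_rot: [0.175, 0.985, -0.0, 0.0]
wrist_force: [0.6, 0.1, -0.3]
gripper_width: 0.0854
time: 12.85
eef_pos: [0.4348, -0.0806, 0.2782]
tool_rot: [0.174, 0.985, 0.0, -0.003]
wrist_force: [0.5, -0.1, -0.8]
gripper_width: 0.0854
[ 0.43541841 -0.08074264  0.27964465]
[{'bbox': [325.5, 226.9, 90.7, 104.0], 'confidence': 0.65}]
[502 121  91  73 896] [548.66183036 157.14620536]
[ 280  176   88   99 6639] [323.3667721  226.84109053]
[  99  271   78   65 2315] [136.09416847 297.82937365]
[  0 346  20  42 463] [  6.60259179 368.47732181]
0 [283.76985166 169.71745896] [354.59645383 237.12770308]
0.058 [273.9283496  188.14640389] [363.36981555 270.51545207]
```

View pics/w5.png

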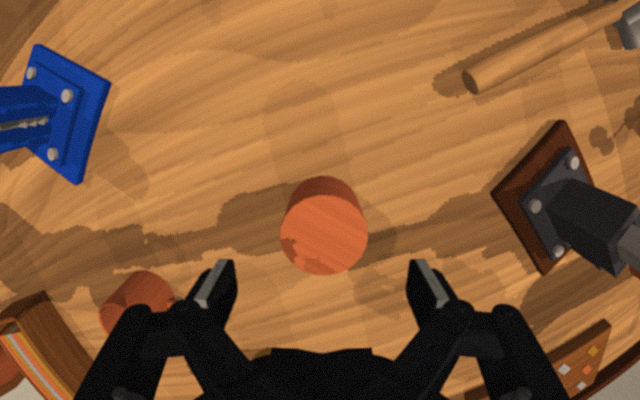

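Cup top disc is centred at about (324,233), and the gripper midline is at column 321.5, so I shift dx −2.9 mm, dy +1.8 mm and go down to TCP z 0.191.

```bash

python3 -m crank '[{"grip":1,"dx":-0.003,"dy":0.0018,"dz":0.02,"wx":0,"wy":0,"wz":0},{"grip":1,"dx":-0.003,"dy":0.0018,"dz":0.05,"wx":0,"wy":0,"wz":0},{"grip":1,"dx":-0.003,"dy":0.0018,"dz":0.08,"wx":0,"wy":0,"wz":0},{"grip":1,"dx":-0.003,"dy":0.0018,"dz":0.0885,"wx":0,"wy":0,"wz":0},{"grip":1,"dx":-0.003,"dy":0.0018,"dz":0.0885,"wx":0,"wy":0,"wz":0}]'
python3 -m crank '[{"grip":0.85,"dx":0,"dy":0,"dz":0,"wx":0,"wy":0,"wz":0},{"grip":0.72,"dx":0,"dy":0,"dz":0,"wx":0,"wy":0,"wz":0},{"grip":0.5,"dx":0,"dy":0,"dz":0,"wx":0,"wy":0,"wz":0},{"grip":0.3,"dx":0,"dy":0,"dz":0,"wx":0,"wy":0,"wz":0},{"grip":0.3,"dx":0,"dy":0,"dz":0,"wx":0,"wy":0,"wz":0}]'
python3 -m crank '[{"grip":0.3,"dx":0,"dy":0,"dz":0,"wx":0,"wy":0,"wz":0},{"grip":0.3,"dx":0,"dy":0,"dz":0,"wx":0,"wy":0,"wz":0}]'
```

```text
time: 13.58
eef_pos: [0.4394, -0.0802, 0.1925]
tool_rot: [0.174, 0.985, -0.0, 0.0]
wrist_force: [0.8, 0.1, -0.3]
gripper_width: 0.0856
time: 14.2
eef_pos: [0.4394, -0.0803, 0.1931]
tool_rot: [0.174, 0.985, -0.0, 0.001]
wrist_force: [-4.8, -0.2, 16.4]
gripper_width: 0.059
time: 14.45
eef_pos: [0.4394, -0.0803, 0.1931]
tool_rot: [0.174, 0.985, -0.0, 0.001]
wrist_force: [-3.5, 0.5, 16.7]
gripper_width: 0.0591
```

```bash

python3 -m crank '[{"grip":0.3,"dx":0,"dy":0,"dz":-0.01,"wx":0,"wy":0,"wz":0},{"grip":0.3,"dx":0,"dy":0,"dz":-0.04,"wx":0,"wy":0,"wz":0},{"grip":0.3,"dx":0,"dy":0,"dz":-0.08,"wx":0,"wy":0,"wz":0},{"grip":0.3,"dx":0,"dy":0,"dz":-0.12,"wx":0,"wy":0,"wz":0},{"grip":0.3,"dx":0,"dy":0,"dz":-0.16,"wx":0,"wy":0,"wz":0}]'
python3 -m crank '[{"grip":0.3,"dx":0,"dy":0,"dz":-0.04,"wx":0,"wy":0,"wz":0},{"grip":0.3,"dx":0,"dy":0,"dz":-0.07,"wx":0,"wy":0,"wz":0},{"grip":0.3,"dx":0,"dy":0,"dz":-0.084,"wx":0,"wy":0,"wz":0},{"grip":0.3,"dx":0,"dy":0,"dz":-0.084,"wx":0,"wy":0,"wz":0}]'
python3 -m crank '[{"grip":0.3,"dx":0.001,"dy":0.03,"dz":0,"wx":0,"wy":0,"wz":0},{"grip":0.3,"dx":0.002,"dy":0.07,"dz":0,"wx":0,"wy":0,"wz":0},{"grip":0.3,"dx":0.003,"dy":0.11,"dz":0,"wx":0,"wy":0,"wz":0},{"grip":0.3,"dx":0.004,"dy":0.15,"dz":0,"wx":0,"wy":0,"wz":0},{"grip":0.3,"dx":0.0055,"dy":0.19,"dz":0,"wx":0,"wy":0,"wz":0}]'
python3 -m crank '[{"grip":0.3,"dx":0,"dy":0.03,"dz":0,"wx":0,"wy":0,"wz":0},{"grip":0.3,"dx":0,"dy":0.0453,"dz":0,"wx":0,"wy":0,"wz":0},{"grip":0.3,"dx":0,"dy":0.0453,"dz":0,"wx":0,"wy":0,"wz":0},{"grip":0.3,"dx":0,"dy":0.0453,"dz":0,"wx":0,"wy":0,"wz":0}]'
python3 - <<'E'
from h import *
w=snap('wrist');d=snap('side');s=snap('scene');o=ctrl.observe();print(o['eef_pos'],delta([.5147,.1427,.434]))
R_=lambda im,c:cv2.resize(np.ascontiguousarray(im[c[1]-30:c[1]+45,c[0]-37:c[0]+38]),(260,260),interpolation=2)
a=np.hstack([cv2.resize(w['image'],(280,260)) if 0 else cv2.resize(np.ascontiguousarray(w['image'][90:350,180:460]),(280,260)),R_(d['image'],(314,185)),R_(s['image'],(346,185))])
cv2.imwrite('pics/v6.png',a[:,:,::-1])
E
```

```text
time: 15.08
eef_pos: [0.4387, -0.08, 0.3536]
tool_rot: [0.174, 0.985, -0.0, 0.0]
wrist_force: [1.3, -0.5, -2.3]
gripper_width: 0.0591
time: 15.58
eef_pos: [0.439, -0.0801, 0.436]
tool_rot: [0.174, 0.985, -0.0, 0.0]
wrist_force: [-0.5, 0.1, -1.5]
gripper_width: 0.0594
time: 16.2
eef_pos: [0.4992, 0.1015, 0.4341]
tool_rot: [0.174, 0.985, -0.0, -0.001]
wrist_force: [1.0, -0.8, -2.5]
gripper_width: 0.0594
time: 16.7
eef_pos: [0.5144, 0.142, 0.4355]
tool_rot: [0.174, 0.985, -0.0, -0.0]
wrist_force: [0.1, 0.0, -2.2]
gripper_width: 0.0595
[0.51444261 0.14200172 0.43586656] [-0.      0.0007  0.0019]
```

View pics/v6.png

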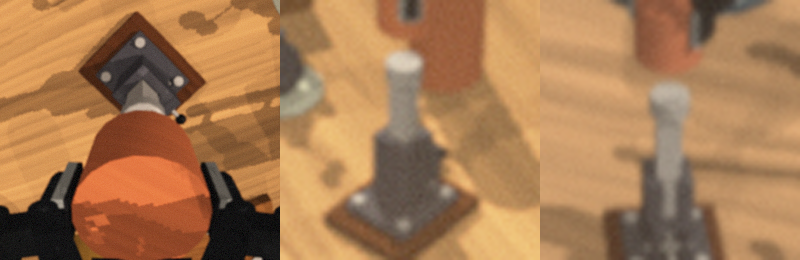

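Cup is upright and centred above the raised head in all three views. I'll lower it.

```bash

f(){ grep -E 'eef|force' | tr '\n' ' '; echo; }
python3 -m crank '[{"grip":0.3,"dx":0,"dy":0.0007,"dz":0.01,"wx":0,"wy":0,"wz":0},{"grip":0.3,"dx":0,"dy":0.0007,"dz":0.03,"wx":0,"wy":0,"wz":0},{"grip":0.3,"dx":0,"dy":0.0007,"dz":0.05,"wx":0,"wy":0,"wz":0},{"grip":0.3,"dx":0,"dy":0.0007,"dz":0.07,"wx":0,"wy":0,"wz":0},{"grip":0.3,"dx":0,"dy":0.0007,"dz":0.08,"wx":0,"wy":0,"wz":0}]' | f
python3 -m crank '[{"grip":0.3,"dx":0,"dy":0,"dz":0.005,"wx":0,"wy":0,"wz":0},{"grip":0.3,"dx":0,"dy":0,"dz":0.01,"wx":0,"wy":0,"wz":0},{"grip":0.3,"dx":0,"dy":0,"dz":0.012,"wx":0,"wy":0,"wz":0},{"grip":0.3,"dx":0,"dy":0,"dz":0.013,"wx":0,"wy":0,"wz":0}]' | f
python3 -m crank '[{"grip":0.3,"dx":0,"dy":0,"dz":0.001,"wx":0,"wy":0,"wz":0}]' | f
python3 -m crank '[{"grip":0.3,"dx":0,"dy":0,"dz":0.001,"wx":0,"wy":0,"wz":0}]' | f
python3 -m crank '[{"grip":0.3,"dx":0,"dy":0,"dz":0.001,"wx":0,"wy":0,"wz":0}]' | f
```

```text
eef_pos: [0.5145, 0.1432, 0.3544] wrist_force: [-0.5, -0.5, -2.1] 
eef_pos: [0.5148, 0.1435, 0.343] wrist_force: [-0.7, 0.1, -2.0] 
eef_pos: [0.5149, 0.1435, 0.342] wrist_force: [0.1, -0.4, -2.2] 
eef_pos: [0.5148, 0.1435, 0.3409] wrist_force: [0.4, -0.5, -2.1] 
eef_pos: [0.5148, 0.1435, 0.3398] wrist_force: [-0.6, 0.1, -1.7]
```

```bash

f(){ grep -E 'eef|force' | tr '\n' ' '; echo; }
python3 -m crank '[{"grip":0.3,"dx":0,"dy":0,"dz":0.001,"wx":0,"wy":0,"wz":0}]' | f
python3 -m crank '[{"grip":0.3,"dx":0,"dy":0,"dz":0.0007,"wx":0,"wy":0,"wz":0}]' | f
python3 -m crank '[{"grip":0.3,"dx":0,"dy":0,"dz":0.0005,"wx":0,"wy":0,"wz":0}]' | f
python3 -m crank '[{"grip":0.3,"dx":0,"dy":0,"dz":0.0004,"wx":0,"wy":0,"wz":0}]' | f
```

```text
eef_pos: [0.5148, 0.1434, 0.3388] wrist_force: [-0.2, -0.4, -2.0] 
eef_pos: [0.5148, 0.1434, 0.338] wrist_force: [-0.8, -0.3, -0.9] 
eef_pos: [0.5148, 0.1434, 0.3376] wrist_force: [-0.8, -0.5, -0.9] 
eef_pos: [0.5148, 0.1435, 0.3373] wrist_force: [-1.4, -0.2, 3.0]
```

Contact came at 0.3375, exactly as predicted. I'll release and retreat straight up.

```bash

python3 -m crank '[{"grip":0.6,"dx":0,"dy":0,"dz":0,"wx":0,"wy":0,"wz":0},{"grip":0.72,"dx":0,"dy":0,"dz":0,"wx":0,"wy":0,"wz":0},{"grip":0.8,"dx":0,"dy":0,"dz":0,"wx":0,"wy":0,"wz":0},{"grip":1,"dx":0,"dy":0,"dz":0,"wx":0,"wy":0,"wz":0},{"grip":1,"dx":0,"dy":0,"dz":0,"wx":0,"wy":0,"wz":0}]'
python3 -m crank '[{"grip":1,"dx":0,"dy":0,"dz":0,"wx":0,"wy":0,"wz":0},{"grip":1,"dx":0,"dy":0,"dz":-0.02,"wx":0,"wy":0,"wz":0},{"grip":1,"dx":0,"dy":0,"dz":-0.06,"wx":0,"wy":0,"wz":0},{"grip":1,"dx":0,"dy":0,"dz":-0.11,"wx":0,"wy":0,"wz":0},{"grip":1,"dx":0,"dy":0,"dz":-0.11,"wx":0,"wy":0,"wz":0}]'
python3 - <<'E'
from h import *
w=snap('wrist');d=snap('side');s=snap('scene');print(ctrl.observe()['eef_pos'])
R_=lambda im,c:cv2.resize(np.ascontiguousarray(im[c[1]-30:c[1]+45,c[0]-37:c[0]+38]),(260,260),interpolation=2)
a=np.hstack([cv2.resize(np.ascontiguousarray(w['image'][90:350,180:460]),(280,260)),R_(d['image'],(314,185)),R_(s['image'],(346,185))])
cv2.imwrite('pics/v7.png',a[:,:,::-1])
print(proj(d,[.5145,.144,.202]),proj(d,[.5145,.144,.144]))
E
```

```text
time: 19.48
eef_pos: [0.5148, 0.1435, 0.3372]
tool_rot: [0.174, 0.985, 0.0, 0.0]
wrist_force: [0.0, 0.1, -0.0]
gripper_width: 0.0852
time: 20.1
eef_pos: [0.5151, 0.1435, 0.4508]
tool_rot: [0.174, 0.985, 0.001, 0.003]
wrist_force: [-0.1, -0.3, 0.4]
gripper_width: 0.0852
[0.51460118 0.14339156 0.44627483]
(np.float64(313.04089443565874), np.float64(171.33579179916327)) (np.float64(312.8745056780811), np.float64(185.20016888076535))
```

View pics/v7.png

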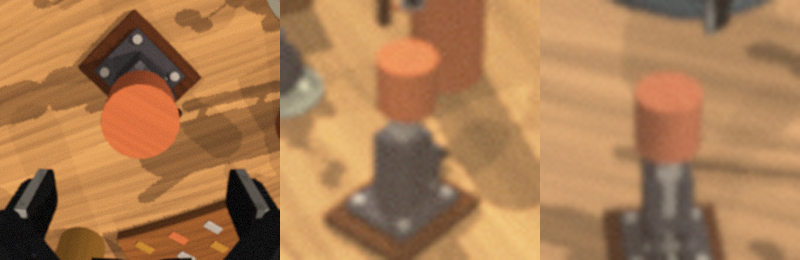

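The cup sits upright and level on the head, and its top is where predicted (side (313,171)).

```bash
python3 -c "
from workcell import ctrl
print(ctrl.sign_off())"
```

```text
the job is handed in; nothing more can be done
None
```

The job is done and handed in at about 20 s of the 72 s: the stake stands on what I counted as its third notch. The copper cup hangs mouth down and upright on the head.

**Ratchet:**
- I gripped the steel head of the brown-footed stand and raised it in steps of 1 to 2 mm. The pull rose and fell three times, 12 mm apart, which I counted as three clicks.
- Easing it down, the column stopped on something solid about 40 mm above its start. It stopped at the same height after a further lift of about 2 mm, so I let go. A picture afterwards showed the head still up.

**Cup:** I set it over the head. It made contact at the height I had worked out and I let go at about 3 N. The last wrist, side and scene pictures show it upright and seated, with the gripper clear and no force on the wrist. I touched nothing else.

**What disagreed:**
- **First click:** it came at about 15 mm of rise, just under the stated 16 mm.
- **Notch height:** the column rested about 3 mm above where the third pull began to fall, higher than the description suggests.
- **Pressing down:** while first finding the notch I pushed down with about 17 N at the wrist. Even with the column's own weight added, that is under the 35 N limit.
- **Pawl tail:** I tried to check the click count by watching the tail dip, but the side camera could not resolve it, so the count rests on force alone.

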